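Check a disinfecting lamp with a sensor paddle

TASK

First push the loose slotted chamber module along its tray until it sits flush against the fixed lamp module, with no gap left for light to escape. Then take the flat-bladed sensor paddle out of the instrument rest, pass its blade down through the slot in the chamber's top and finish while still holding it there by its grip: upright, still, about three quarters of the blade below the chamber's top, so that neither the grip nor the blade's tip rests on anything, and the chamber still flush with the lamp. Leave the round-handled probe, the bottle and the bowl alone.

Things in the scene. Friction and masses are not known exactly. Their poses are not given: they have to be found in the camera images.
- lamp: Fixed white lamp module, a box 118 (x) by 80 (y) by 96 mm high, with a low grey tray on its -y side. Origin at table level in the middle of its flat contact face, which looks along its own -y; the box fills y = 0 to 80 mm, the tray y = -190 to 0. Tray floor 6 mm above the table; two side curbs, 14 mm above the table and 104 mm apart, guide the chamber with 2 mm play each side.
- chamber: Loose white hollow chamber in the tray, 100 (x) by 95 (y) by 90 mm high, 0.7 kg, top 96 mm above the table. Origin: centre of its underside; axes nearly the lamp's. Open +y side faces the lamp; push its closed -y face (47.5 mm from the origin) below mid-height, or it may tip. Slides on plain friction, 3 to 6 N. Flush: origin 47.5 mm from the lamp's contact face; it starts 25 to 60 mm short of that.
- slot (a point): Centre of the slot's mouth, in the chamber's top face, at x = y = 0 of the chamber, 90 mm above its origin; axes as the chamber's. The slot is 38 mm long along x and 8 mm wide along y, through a 10 mm thick top with 3 mm bevelled lips; the chamber's inner floor lies 85 mm below the top face.
- paddle: Loose sensor paddle, 0.12 kg: upright grey block grip 40 (x) by 24 (y) by 60 mm high, flat black blade 34 (x) by 6 (y) mm hanging 70 mm below it. Origin: centre of the grip's underside, z up. Stands in one of the two wells of the rest, the grip's underside on the rest's top, 80 mm above the table; grip it across its 24 mm (along y). Either way round fits the slot.
- paddle_tip (a point): Middle of the blade's lower end, 70 mm below the paddle's origin; axes as the paddle's.
- rest: Fixed white instrument rest, a block 70 (x) by 170 (y) by 80 mm high, origin at the centre of its underside. Two through wells, 44 (x) by 12 (y) mm, at y = -50 and +50 mm; one holds the paddle, the other the probe.
- probe: Bystander: round-handled probe in the other well; grey round handle 26 mm across, 58 mm high, with an 8 mm steel stem below. Origin at the centre of the handle's underside.
- bottle: Bystander: amber bottle 48 mm across, 100 mm high, origin at the centre of its underside.
- bowl: Bystander: steel bowl 100 mm across, 40 mm high, origin at the centre of its underside.
Mind the look-alikes: they are no part of the job. What is shaped like the paddle but orange is not meant.

How it is judged:
By the outcome, as a careful person would: the job done as asked, in the order asked, and still so for the second after the job is handed in, while the arm keeps its last pose, push and grip.
It also fails if it takes over 61 s, if anything falls off the work surface, if the arm or the gripper's body presses on something with over 40 N, if the wrist force passes 120 N, or if a joint passes its speed limit or range.

ROBOT

A 7-joint arm with a two-finger parallel gripper is mounted at the origin on the work surface. World frame = base frame: x ahead of the robot, y to its left, z up, the work surface at z = 0. Lengths are in m, angles in rad, forces in N, time in s.
With the tool pointing down it reaches from about 0.35 to 0.9 m from the base axis. Payload 7.2 kg.
Tool frame: the origin (TCP) lies at the very end of the fingers, on their centre line; the grasp point (between the pads) lies 19 mm behind it; z points along the fingers, y is the direction in which the jaws open and shut (so a half turn about z gives the same grasp; the last joint's range is limited). The gripper opens to 85 mm and grips with 20 to 120 N. Pads are 22 mm wide; open, the fingers measure 114 mm over their backs; the gripper's body (76 mm by 85 mm) begins 54 mm behind the grasp point. The pads swing forward as they close: fully open they stand 13 mm farther back than shut.
Start: joints at [1.128, 0.411, -0.013, 1.596, 0.006, 1.134, -0.082], TCP at [0.229, -0.582, 0.231] pointing down, gripper open.
Joint ranges: [-2.95, 2.95], [-0.29, 1.99], [-1.47, 1.44], [0.14, 2.54], [-1.03, 4.17], [0.13, 1.85], [-2.86, 2.86]. Speed limits (rad/s): [2.39, 2.39, 3.01, 3.01, 3.14, 3.14, 3.14].

INTERFACE

Orientations are given as a unit quaternion [x, y, z, w].
In Python, from plant import arm, vision, order gives the robot as it stands.
- The arm moves only by the tool play_rows, never from a script. Its argument "rows" is a list of rows, each an object of numbers: "dx", "dy", "dz": the shift along the world's x, y, z in cm; "rx", "ry", "rz": the turn, a rotation vector about the world's x, y, z in degrees. A call has 1 to 10 rows; each row shifts and turns the commanded pose from where the row before left it; what a row does not reach is not made up. A row lasts 1/10 s, in which the tool goes at most 50 mm and 8.59 degrees, less where a joint would pass 70% of its speed; a pose out of reach is approached as far as the arm can. A call with a gripper value outside its range is refused whole. "claw" is the finger opening in cm, from 0 to 8.54, set as the call begins (left out, the last holds). The fingers move at their own pace and stop on an object; the grip force is fixed at half the most. Time passes only in rows, so rows that do not move let the fingers close. It gives the time, the measured TCP pose, the force and the opening at its end, in the units of the state.
- arm.read_state(): the state, without advancing time (a new reading comes with each control period).
- vision.grab_frame(name): name is "side" or "top"; returns the picture (384x512x3 uint8, red, green, blue); there is no depth.
- vision.calibration(name): a dict with "intrinsics" (3x3 intrinsics, pixels), "T" (4x4, takes a point from camera to world coordinates). Camera axes: x right, y up, looking along -z (the intrinsics and any distortion apply to the point x, -y, -z); pixel columns grow to the right and rows downward; lengths in m; the calibration is good to about 2 mm. A picture is of the moment at which its call begins. calibration takes no time and is no camera call.
- order.hand_in(): hands the job in, once; it reports no verdict.
Trained networks look in the newest picture that a camera, given by its name, has taken for a name from the list of things; names that differ only in an ending like _2 or _b are one class to them, and where a whole thing is asked for, a point or a joint stands for the part that bears it (a point fixed in the world has none). Each returns a list of dicts, best first, with "conf" (0 to 1); they miss things now and then, are a little off and sometimes report something else, mostly with a low value. They report only what shows in the picture. A call takes as long as a camera call. They do not tell look-alikes from the thing itself.
- vision.trace(camera, query): "mask" (384x512 bool, what is visible of it) and "xy" ([column, row] in pixels, amid what is visible of it).
The state is a dict: "clock": time; "joint_pos": joint angles; "qd": joint speeds; "joint_torque": joint torques, N m; "eef_pos": TCP position; "tool_rot": TCP orientation; "contact_force": force on the tool from outside, world axes, zero at the start; "wrist_torque": the same for the moment, N m; "grip_width": finger opening in m.
Only numpy, scipy, OpenCV 4.12 (cv2) and the standard library are available. Lean on these libraries where they do the work, as an engineer would, in place of code of your own. Each camera call takes 0.05 s, during which the arm holds its last target.

## Working session

There is one attempt and no reset: what is moved stays moved. The work goes in short steps, Python scripts to look and compute and a tool call to move; the robot and the scene stay as the last step left them, time stands still between calls to the robot, and variables do not carry over. Pictures are saved under pics/ and viewed, and the job is handed in when it is done.

Besides the shell and the picture viewer there is one more tool, called after "Request:" in YAML: its name, and indented under it one key for each argument. play_rows: Moves the arm, as the interface text tells. Its arguments: {"type":"object","properties":{"rows":{"type":"array","items":{"type":"object","properties":{"dx":{"type":"number"},"dy":{"type":"number"},"dz":{"type":"number"},"rx":{"type":"number"},"ry":{"type":"number"},"rz":{"type":"number"}}}},"claw":{"type":"number"}},"required":["rows"]}

```bash
mkdir -p pics; ls
python3 - <<'E'
from plant import arm, vision, order
import cv2
for n in ("side","top"):
    im=vision.grab_frame(n); cv2.imwrite(f"pics/{n}0.png",im[:,:,::-1])
    c=vision.calibration(n); print(n,c["intrinsics"],c["T"],c.keys())
    for q in ("lamp","chamber","paddle","rest","probe","bottle","bowl"):
        for d in vision.trace(n,q)[:3]: print(q,round(d["conf"],2),d["xy"],d["mask"].sum())
print(arm.read_state())
E
```

```text
pics
side [[371.08231909   0.         254.28157825]
 [  0.         371.08231909 187.54246467]
 [  0.           0.           1.        ]] [[ 0.95378703  0.13493758 -0.2684812   0.4059485 ]
 [-0.29974162  0.49000392 -0.8185665  -0.7032517 ]
 [ 0.02110146  0.8612131   0.50780579  0.46989734]
 [ 0.          0.          0.          1.        ]] dict_keys(['intrinsics', 'T'])
lamp 0.97 [182.3, 184.5] 1715
lamp 0.26 [337.3, 241.8] 1621
chamber 0.94 [176.8, 158.1] 2202
paddle 0.86 [239.4, 258.9] 1199
paddle 0.82 [268.2, 322.7] 1341
rest 0.77 [235.0, 289.2] 3328
probe 0.67 [235.8, 224.1] 523
bottle 0.73 [310.7, 178.1] 711
bowl 0.58 [342.0, 241.7] 1632
top [[350.161913     0.         255.15071587]
 [  0.         350.161913   197.08773828]
 [  0.           0.           1.        ]] [[ 0.02223351  0.98578904 -0.16651016  0.47606465]
 [-0.99915954  0.01617307 -0.03766491 -0.09754741]
 [-0.03443667  0.16720763  0.98532011  0.79510325]
 [ 0.          0.          0.          1.        ]] dict_keys(['intrinsics', 'T'])
lamp 0.72 [109.8, 244.3] 4848
chamber 0.72 [148.5, 253.9] 3018
chamber 0.68 [328.6
[... 295 characters left out ...]
k': 0.8, 'joint_pos': array([ 1.12778544,  0.4110809 , -0.01272828,  1.59619212,  0.00560382,
        1.13432858, -0.08224617]), 'qd': array([-0.00010119,  0.00097581,  0.00039242, -0.00021244,  0.00099899,
       -0.00114546, -0.00055837]), 'joint_torque': array([ 7.73951106e-04, -6.00344539e+01,  6.81208558e-01, -2.99735159e+01,
        1.37584051e-02,  1.80211311e-03,  2.36904964e-05]), 'eef_pos': array([ 0.22881308, -0.58160683,  0.23131247]), 'tool_rot': array([9.82491804e-01, 1.86305812e-01, 7.21885845e-06, 1.18823014e-05]), 'contact_force': array([-0.22095663,  0.05702605,  0.02944935]), 'wrist_torque': array([-0.00192794,  0.06290264,  0.03766536]), 'grip_width': 0.08509185482167266}
```

View pics/side0.png

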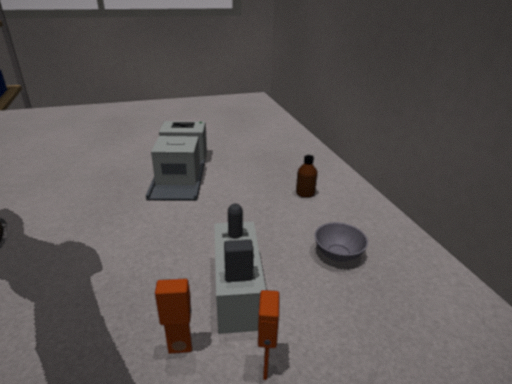

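View pics/top0.png

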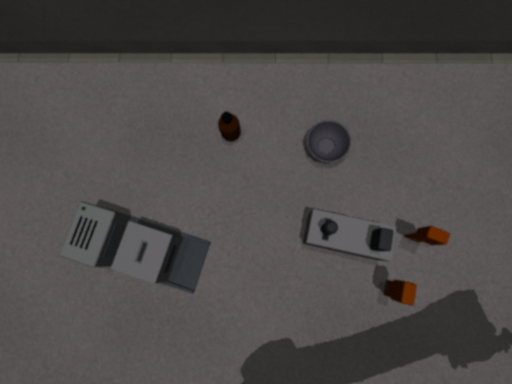

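```bash
cat > h.py <<'E'
import numpy as np, cv2
from plant import arm, vision, order
CAL={n:vision.calibration(n) for n in("side","top")}
def proj(n,P):
    c=CAL[n];T=c["T"];K=c["intrinsics"];p=(np.atleast_2d(P)-T[:3,3])@T[:3,:3]
    q=np.c_[p[:,0],-p[:,1],-p[:,2]]@K.T
    return q[:,:2]/q[:,2:]
def back(n,uv,z):
    c=CAL[n];T=c["T"];K=c["intrinsics"];uv=np.atleast_2d(np.array(uv,float))
    r=np.c_[uv,np.ones(len(uv))]@np.linalg.inv(K).T
    d=(r*[1,-1,-1])@T[:3,:3].T
    return T[:3,3]+d*((z-T[2,3])/d[:,2:])
def crop(src,out,u0,v0,w,h,s,lines=[]):
    im=cv2.imread(src)[v0:v0+h,u0:u0+w]
    im=cv2.resize(im,None,fx=s,fy=s,interpolation=cv2.INTER_CUBIC)
    im=cv2.convertScaleAbs(im,alpha=1.6)
    for pts,col in lines:
        p=((np.array(pts)-[u0,v0]+.5)*s).round().astype(int)
        cv2.polylines(im,[p.reshape(-1,1,2)],True,col,1)
    cv2.imwrite(out,im)
E
python3 - <<'E'
from h import *
crop("pics/top0.png","pics/t_ch.png",50,190,170,110,4.6)
crop("pics/top0.png","pics/t_re.png",295,200,160,110,4.8)
crop("pics/side0.png","pics/s_re.png",150,190,140,195,3)
E
```

```text
(no output)
```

View pics/t_ch.png

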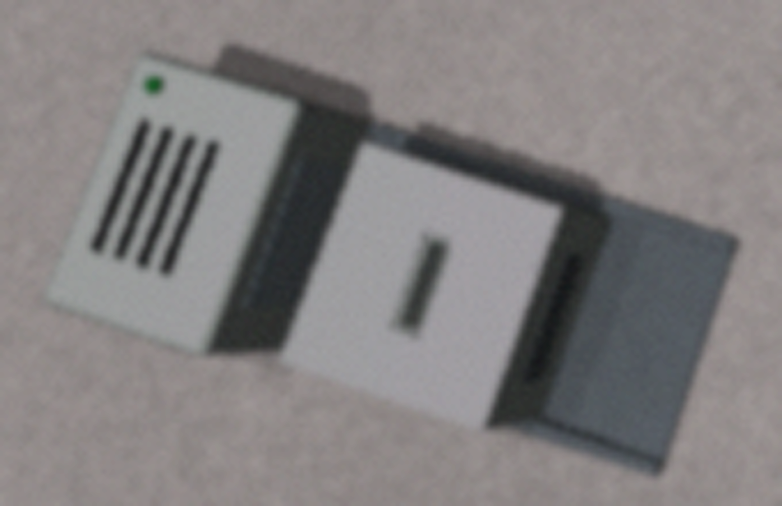

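View pics/t_re.png

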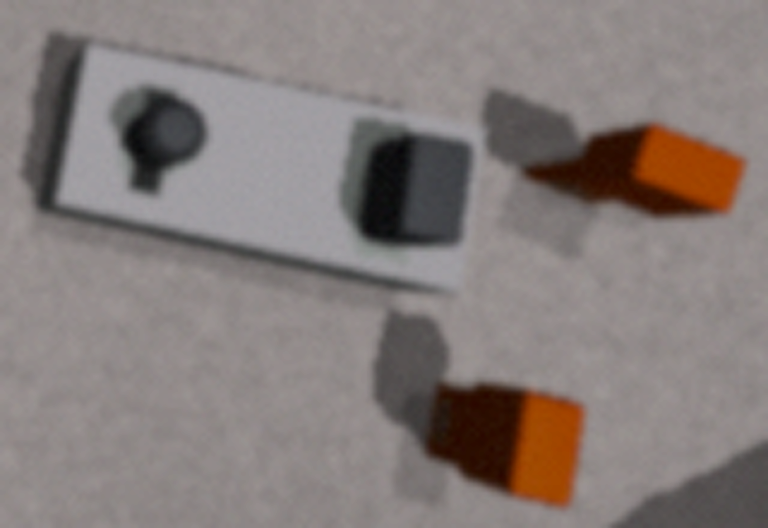

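View pics/s_re.png

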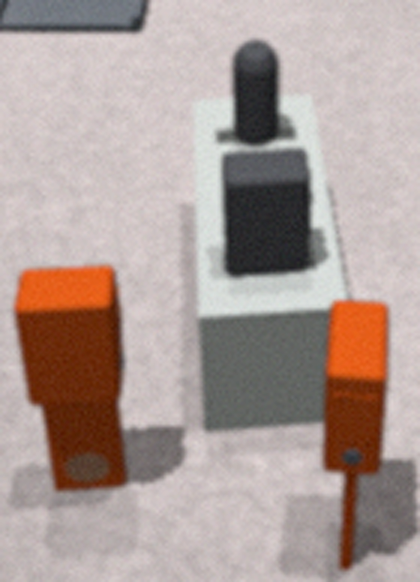

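```bash
cat >> h.py <<'E'
def box(x,y,yaw,x0,x1,y0,y1,z):
    c,s=np.cos(yaw),np.sin(yaw)
    L=np.array([[x0,y0],[x1,y0],[x1,y1],[x0,y1]])
    return np.c_[L@np.array([[c,s],[-s,c]])+[x,y],np.full(4,z)]
E
python3 - <<'E'
from h import *
from scipy.optimize import least_squares
def px(p,s,u,v): return (np.array(p,float)+.5)/s-.5+[u,v]
ch=px([(362,143),(563,207),(488,428),(279,362)],4.6,50,190)
la=px([(145,55),(299,100),(208,353),(48,298)],4.6,50,190)
re=px([(85,40),(480,125),(458,290),(57,205)],4.8,295,200)
pa=px([(412,137),(472,140),(460,243),(403,240)],4.8,295,200)
# order local: (x0,y0),(x1,y0),(x1,y1),(x0,y1): right=-y => corners: BR,TR,TL,BL
o=[2,1,0,3]
for nm,p,d,z in (("ch",ch,(-.05,.05,-.0475,.0475),.096),("la",la,(-.059,.059,0,.08),.096),("re",re,(-.035,.035,-.085,.085),.08),("pa",pa,(-.02,.02,-.012,.012),.14)):
    W=back("top",p[o],z)
    f=lambda q:(proj("top",box(*q,*d,z))-p[o]).ravel()
    r=least_squares(f,[*W[:,:2].mean(0),-.28],x_scale=.01)
    print(nm,r.x.round(4),np.degrees(r.x[2]).round(2),"res px",np.abs(r.fun).max().round(2))
    np.save(nm+".npy",r.x)
    e=[np.linalg.norm(W[i]-W[(i+1)%4]).round(4) for i in range(4)];print(e)
g=lambda n:np.load(n+".npy")
Y=(0,255,255);R=(0,0,255);G=(0,255,0)
def ln(n): return [(proj(n,box(*g(a),*d,z)),c) for a,d,z,c in (
 ("ch",(-.05,.05,-.0475,.0475),.096,R),("ch",(-.05,.05,-.0475,.0475),.006,R),("ch",(-.019,.019,-.004,.004),.096,R),("la",(-.059,.059,0,.08),.096,G),("la",(-.059,.059,-.19,0),.006,G),
 ("re",(-.035,.035,-.085,.085),.08,G),("re",(-.035,.035,-.085,.085),0,G),("pa",(-.02,.02,-.012,.012),.14,Y),("pa",(-.02,.02,-.012,.012),.08,Y))]
crop("pics/top0.png","pics/ov_top.png",50,190,370,110,2.1,ln("top"))
crop("pics/side0.png","pics/ov_side.png",140,100,140,240,2.4,ln("side"))
# chamber in lamp frame
l=g("la");c=g("ch");R2=np.array([[np.cos(l[2]),np.sin(l[2])],[-np.sin(l[2]),np.cos(l[2])]])
print("ch in lamp",R2@(c[:2]-l[:2]))
r=g("re");R2=np.array([[np.cos(r[2]),np.sin(r[2])],[-np.sin(r[2]),np.cos(r[2])]]);print("pa in rest",R2@(g("pa")[:2]-r[:2]))
E
```

```text
ch [ 0.4808  0.1537 -0.2769] -15.86 res px 0.44
[np.float64(0.0982), np.float64(0.0949), np.float64(0.0995), np.float64(0.0965)]
la [ 0.5041  0.2283 -0.2743] -15.72 res px 1.72
[np.float64(0.1149), np.float64(0.0742), np.float64(0.1125), np.float64(0.0766)]
re [ 0.525  -0.2644 -0.1895] -10.86 res px 0.8
[np.float64(0.0696), np.float64(0.1682), np.float64(0.0712), np.float64(0.168)]
pa [ 0.5124 -0.314  -0.1121] -6.42 res px 0.99
[np.float64(0.0398), np.float64(0.0228), np.float64(0.0396), np.float64(0.0214)]
ch in lamp [-0.0021895  -0.07810358]
pa in rest [-0.00307532 -0.05111722]
```

View pics/ov_top.png

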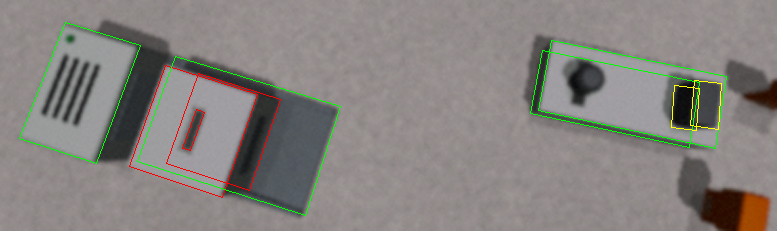

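View pics/ov_side.png

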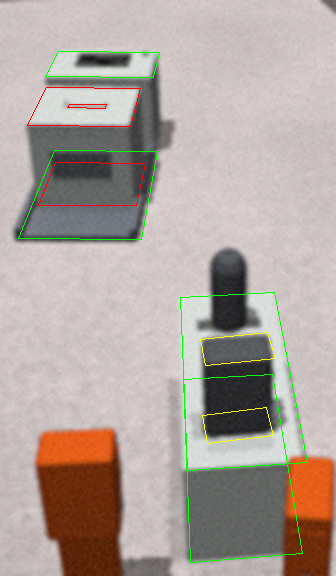

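Run:
```python
from h import *
from scipy.optimize import least_squares
def px(p,s,u,v): return (np.array(p,float)+.5)/s-.5+[u,v]
g=lambda n:np.load(n+".npy")
re=px([(85,40),(480,125),(458,290),(57,205)],4.8,295,200)[[2,1,0,3]]
pa=px([(412,137),(472,140),(460,243),(403,240)],4.8,295,200)[[2,1,0,3]]
# side: right=+x, near=-y : x0y0=front-left
rs=px([(202,313),(318,97),(193,100),(206,430)],3,150,190)
ps=px([(226,186),(308,180),(305,150),(222,157),(227,274),(308,268)],3,150,190)
dr=(-.035,.035,-.085,.085);dp=(-.02,.02,-.012,.012)
def fr(q):
    t=box(*q,*dr,.08);b=box(*q,*dr,0)
    return proj("top",t)-re, proj("side",np.array([t[0],t[2],t[3],b[0]]))-rs
def fp(q):
    t=box(*q,*dp,.14);b=box(*q,*dp,.08)
    return proj("top",t)-pa, proj("side",np.r_[t,b[:2]])-ps
for n,f in(("re",fr),("pa",fp)):
    q=g(n); print(n,"side resid\n",f(q)[1].round(1))
    r=least_squares(lambda q:np.r_[f(q)[0],f(q)[1]].ravel(),q,x_scale=.01)
    print(r.x.round(4),np.degrees(r.x[2]),"\n",f(r.x)[0].round(1),"\n",f(r.x)[1].round(1)); np.save(n+"j.npy",r.x)
r=g("rej");c,s=np.cos(r[2]),np.sin(r[2])
print("well centre",r[0]+.05*s,r[1]-.05*c)
```

```text
re side resid
 [[ 0.2  1.5]
 [-2.  -0.9]
 [ 0.4  0.1]
 [ 0.5  0.8]]
[ 0.5254 -0.2641 -0.1976] -11.319988695049805 
 [[-0.2  0.1]
 [ 0.7  0.1]
 [-0.2 -0.1]
 [-1.  -0.9]] 
 [[-0.1  1.1]
 [-1.5 -1. ]
 [ 0.9 -0.2]
 [ 0.2  0.4]]
pa side resid
 [[ 0.1  0. ]
 [ 1.8 -1.2]
 [-0.4 -2. ]
 [-0.7 -1.4]
 [ 0.5  3.1]
 [ 0.9  1.7]]
[ 0.5122 -0.3138 -0.1463] -8.380659028346075 
 [[ 0.4  1. ]
 [ 0.2  0.8]
 [-0.4 -0.7]
 [-0.9 -0.6]] 
 [[-0.5 -0.4]
 [ 1.4 -0.9]
 [-0.3 -1.8]
 [-0.7 -1.8]
 [-0.   2.7]
 [ 0.5  1.9]]
well centre 0.5155655835772079 -0.3130962221672308
```

Candidates for the paddle (top picture): the dark grey grip in the rest (385,240), the orange standing ones (432,235) and (400,291), and the round probe (329,229). I choose the grey block grip at (385,240), and the crop confirms it. Chamber and slot are at (143,253) and the lamp at (88,235). I'll push first.

Request:
play_rows:
  claw: 4
  rows:
    - {"dx": 1.1,"dy": 3.2,"rz": 2.6}
    - {"dx": 1.1,"dy": 3.2,"rz": 2.6}
    - {"dx": 1.1,"dy": 3.2,"rz": 2.6}
    - {"dx": 1.1,"dy": 3.2,"rz": 2.6}
    - {"dx": 1.1,"dy": 3.2,"rz": 2.6}
    - {"dx": 1.1,"dy": 3.2,"rz": 2.6}
    - {"dx": 1.1,"dy": 3.2,"rz": 2.6}
    - {"dx": 1.1,"dy": 3.2,"rz": 2.6}
    - {"dx": 1.1,"dy": 3.2,"rz": 2.6}
    - {"dx": 1.1,"dy": 3.2,"rz": 2.6}

```text
invalid input
```

Request:
play_rows:
  rows:
    - {"dx": 1.1,"dy": 3.2,"rz": 2.6}
    - {"dx": 1.1,"dy": 3.2,"rz": 2.6}
    - {"dx": 1.1,"dy": 3.2,"rz": 2.6}
    - {"dx": 1.1,"dy": 3.2,"rz": 2.6}
    - {"dx": 1.1,"dy": 3.2,"rz": 2.6}
    - {"dx": 1.1,"dy": 3.2,"rz": 2.6}
    - {"dx": 1.1,"dy": 3.2,"rz": 2.6}
    - {"dx": 1.1,"dy": 3.2,"rz": 2.6}
    - {"dx": 1.1,"dy": 3.2,"rz": 2.6}
    - {"dx": 1.6,"dy": 3.2,"rz": 2.6}

```text
invalid input
```

Request:
play_rows:
  rows:
    - {"rx": 4.8,"ry": -1.4}
    - {"rx": 4.8,"ry": -1.4}
    - {"rx": 4.8,"ry": -1.4}
    - {}

```text
invalid input
```

Request:
play_rows:
  claw: 4.0
  rows:
    - {"dx": 1.1,"dy": 3.2,"dz": 0,"rx": 0,"ry": 0,"rz": 2.6}
    - {"dx": 1.1,"dy": 3.2,"dz": 0,"rx": 0,"ry": 0,"rz": 2.6}

```text
clock: 1.0
eef_pos: [0.2505, -0.5173, 0.2309]
tool_rot: [0.973, 0.231, -0.0, -0.0]
contact_force: [0.1, -0.7, 0.2]
grip_width: 0.0592
```

Request:
play_rows:
  rows:
    - {"dx": 1.1,"dy": 3.2,"dz": 0,"rx": 0,"ry": 0,"rz": 2.6}
    - {"dx": 1.1,"dy": 3.2,"dz": 0,"rx": 0,"ry": 0,"rz": 2.6}
    - {"dx": 1.1,"dy": 3.2,"dz": 0,"rx": 0,"ry": 0,"rz": 2.6}
    - {"dx": 1.1,"dy": 3.2,"dz": 0,"rx": 0,"ry": 0,"rz": 2.6}
    - {"dx": 1.1,"dy": 3.2,"dz": 0,"rx": 0,"ry": 0,"rz": 2.6}
    - {"dx": 1.1,"dy": 3.2,"dz": 0,"rx": 0,"ry": 0,"rz": 2.6}
    - {"dx": 1.1,"dy": 3.2,"dz": 0,"rx": 0,"ry": 0,"rz": 2.6}
    - {"dx": 1.1,"dy": 3.2,"dz": 0,"rx": 0,"ry": 0,"rz": 2.6}
    - {"dx": 1.1,"dy": 3.2,"dz": 0,"rx": 0,"ry": 0,"rz": 2.6}

```text
clock: 1.9
eef_pos: [0.3501, -0.2284, 0.2316]
tool_rot: [0.906, 0.424, 0.0, 0.0]
contact_force: [0.8, -0.5, 0.4]
grip_width: 0.0404
```

Request:
play_rows:
  rows:
    - {"dx": 1.1,"dy": 3.2,"dz": 0,"rx": 0,"ry": 0,"rz": 2.6}
    - {"dx": 1.1,"dy": 3.2,"dz": 0,"rx": 0,"ry": 0,"rz": 2.6}
    - {"dx": 1.1,"dy": 3.2,"dz": 0,"rx": 0,"ry": 0,"rz": 2.6}
    - {"dx": 1.1,"dy": 3.2,"dz": 0,"rx": 0,"ry": 0,"rz": 2.6}
    - {"dx": 1.1,"dy": 3.2,"dz": 0,"rx": 0,"ry": 0,"rz": 2.6}
    - {"dx": 1.1,"dy": 3.2,"dz": 0,"rx": 0,"ry": 0,"rz": 2.6}
    - {"dx": 1.1,"dy": 3.2,"dz": 0,"rx": 0,"ry": 0,"rz": 2.6}
    - {"dx": 1.1,"dy": 3.2,"dz": 0,"rx": 0,"ry": 0,"rz": 2.6}
    - {"dx": 1.1,"dy": 3.2,"dz": 0,"rx": 0,"ry": 0,"rz": 2.6}
    - {"dx": 0,"dy": 0,"dz": 0,"rx": 0,"ry": 0,"rz": 0}

```text
clock: 2.9
eef_pos: [0.4498, 0.0629, 0.2318]
tool_rot: [0.799, 0.601, 0.001, -0.001]
contact_force: [-0.6, -0.9, 0.5]
grip_width: 0.0399
```

Request:
play_rows:
  rows:
    - {"dx": 0,"dy": 0,"dz": 0,"rx": 4.8,"ry": -1.4,"rz": 0}
    - {"dx": 0,"dy": 0,"dz": 0,"rx": 4.8,"ry": -1.4,"rz": 0}
    - {"dx": 0,"dy": 0,"dz": 0,"rx": 4.8,"ry": -1.4,"rz": 0}
    - {"dx": 0,"dy": 0,"dz": 0,"rx": 0,"ry": 0,"rz": 0}

```text
clock: 3.3
eef_pos: [0.4482, 0.0554, 0.2308]
tool_rot: [0.796, 0.591, 0.104, -0.079]
contact_force: [-0.4, -0.4, -0.1]
grip_width: 0.0402
```

Request:
play_rows:
  rows:
    - {"dx": 0.1,"dy": 0,"dz": -4,"rx": 0,"ry": 0,"rz": 0}
    - {"dx": 0.1,"dy": 0,"dz": -4,"rx": 0,"ry": 0,"rz": 0}
    - {"dx": 0.1,"dy": 0,"dz": -4,"rx": 0,"ry": 0,"rz": 0}
    - {"dx": 0.1,"dy": 0,"dz": -4,"rx": 0,"ry": 0,"rz": 0}
    - {"dx": 0.1,"dy": 0,"dz": -2,"rx": 0,"ry": 0,"rz": 0}
    - {"dx": 0.1,"dy": 0,"dz": -1.5,"rx": 0,"ry": 0,"rz": 0}
    - {"dx": 0,"dy": 0,"dz": 0,"rx": 0,"ry": 0,"rz": 0}
    - {"dx": 0,"dy": 0,"dz": 0,"rx": 0,"ry": 0,"rz": 0}

```text
clock: 4.1
eef_pos: [0.455, 0.0591, 0.0366]
tool_rot: [0.794, 0.593, 0.104, -0.079]
contact_force: [-0.4, 0.1, -0.3]
grip_width: 0.0398
```

Run:
```python
from h import *
im=vision.grab_frame("side");cv2.imwrite("pics/side1.png",im[:,:,::-1])
im=vision.grab_frame("top");cv2.imwrite("pics/top1.png",im[:,:,::-1])
s=arm.read_state();print(s["eef_pos"],s["contact_force"],s["tool_rot"])
a=cv2.imread("pics/side1.png");b=cv2.imread("pics/top1.png")
cv2.imwrite("pics/c1.png",cv2.convertScaleAbs(cv2.resize(np.vstack([a[90:240,80:330],b[150:300,30:280]]),None,fx=2,fy=2),alpha=1.5))
```

```text
[0.45548199 0.05867642 0.03724841] [0.72737894 0.05353127 0.18801052] [ 0.79433322  0.59330038  0.10464325 -0.07796914]
```

View pics/c1.png

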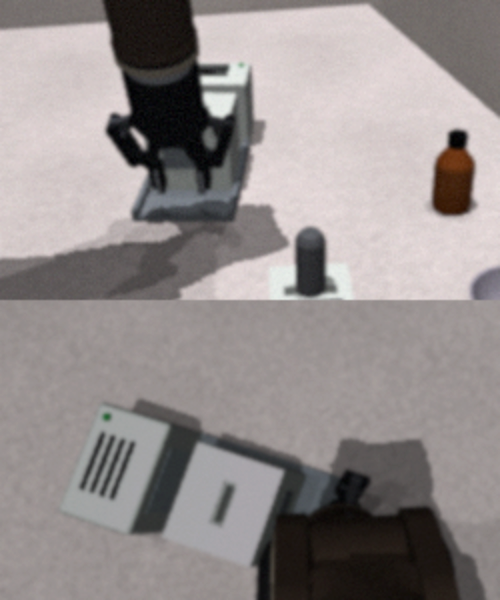

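Request:
play_rows:
  rows:
    - {"dx": 0.13,"dy": 0.48,"dz": -0.5,"rx": 0,"ry": 0,"rz": 0}
    - {"dx": 0.13,"dy": 0.48,"dz": 0,"rx": 0,"ry": 0,"rz": 0}
    - {"dx": 0.13,"dy": 0.48,"dz": 0,"rx": 0,"ry": 0,"rz": 0}
    - {"dx": 0.14,"dy": 0.48,"dz": 0,"rx": 0,"ry": 0,"rz": 0}
    - {"dx": 0.14,"dy": 0.48,"dz": 0,"rx": 0,"ry": 0,"rz": 0}
    - {"dx": 0.14,"dy": 0.48,"dz": 0,"rx": 0,"ry": 0,"rz": 0}
    - {"dx": 0.08,"dy": 0.29,"dz": 0,"rx": 0,"ry": 0,"rz": 0}
    - {"dx": 0.08,"dy": 0.29,"dz": 0,"rx": 0,"ry": 0,"rz": 0}
    - {"dx": 0.08,"dy": 0.29,"dz": 0,"rx": 0,"ry": 0,"rz": 0}
    - {"dx": 0.08,"dy": 0.29,"dz": 0,"rx": 0,"ry": 0,"rz": 0}

```text
clock: 5.2
eef_pos: [0.4661, 0.0989, 0.0312]
tool_rot: [0.795, 0.593, 0.104, -0.079]
contact_force: [-0.6, 1.0, -1.0]
grip_width: 0.0399
```

Request:
play_rows:
  rows:
    - {"dx": 0.08,"dy": 0.29,"dz": 0,"rx": 0,"ry": 0,"rz": 0}
    - {"dx": 0.08,"dy": 0.29,"dz": 0,"rx": 0,"ry": 0,"rz": 0}
    - {"dx": 0.06,"dy": 0.19,"dz": 0,"rx": 0,"ry": 0,"rz": 0}
    - {"dx": 0.06,"dy": 0.19,"dz": 0,"rx": 0,"ry": 0,"rz": 0}

```text
clock: 5.6
eef_pos: [0.4686, 0.1071, 0.0311]
tool_rot: [0.795, 0.593, 0.103, -0.078]
contact_force: [-2.0, -7.1, 3.9]
grip_width: 0.0401
```

Request:
play_rows:
  rows:
    - {"dx": 0.08,"dy": 0.29,"dz": 0,"rx": 0,"ry": 0,"rz": 0}
    - {"dx": 0.08,"dy": 0.29,"dz": 0,"rx": 0,"ry": 0,"rz": 0}
    - {"dx": 0.08,"dy": 0.29,"dz": 0,"rx": 0,"ry": 0,"rz": 0}
    - {"dx": 0.08,"dy": 0.29,"dz": 0,"rx": 0,"ry": 0,"rz": 0}
    - {"dx": 0.06,"dy": 0.19,"dz": 0,"rx": 0,"ry": 0,"rz": 0}

```text
clock: 6.1
eef_pos: [0.4724, 0.1207, 0.0311]
tool_rot: [0.795, 0.593, 0.104, -0.078]
contact_force: [-1.0, -5.7, 3.4]
grip_width: 0.0402
```

```bash
cat > look.py <<'E'
import sys
from h import *
k=sys.argv[1]
for n in ("side","top"):
    im=vision.grab_frame(n);cv2.imwrite(f"pics/{n}{k}.png",im[:,:,::-1])
s=arm.read_state();print(s["clock"],s["eef_pos"],s["contact_force"],s["tool_rot"],s["grip_width"])
E
python3 look.py 2; python3 -c "
from h import *
crop('pics/top2.png','pics/t2.png',50,190,170,110,4.6)"
```

```text
6.2 [0.4725584  0.12104112 0.03118579] [-1.65620081 -3.84823276  2.12573556] [ 0.79486035  0.59271667  0.10374074 -0.07824215] 0.03977539405118822
```

View pics/t2.png

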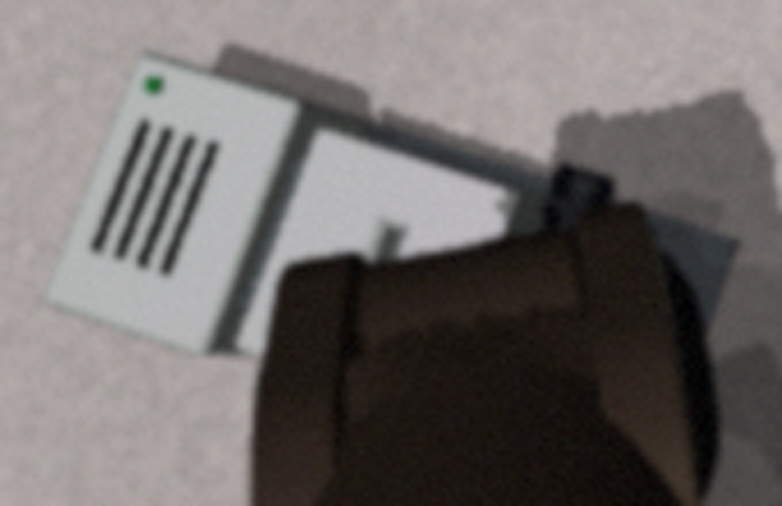

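Request:
play_rows:
  rows:
    - {"dx": 0.06,"dy": 0.19,"dz": 0,"rx": 0,"ry": 0,"rz": 0}
    - {"dx": 0.05,"dy": 0.19,"dz": 0,"rx": 0,"ry": 0,"rz": 0}
    - {"dx": 0.05,"dy": 0.19,"dz": 0,"rx": 0,"ry": 0,"rz": 0}
    - {"dx": 0.05,"dy": 0.19,"dz": 0,"rx": 0,"ry": 0,"rz": 0}
    - {"dx": 0.03,"dy": 0.1,"dz": 0,"rx": 0,"ry": 0,"rz": 0}

```text
clock: 6.7
eef_pos: [0.4749, 0.1295, 0.0311]
tool_rot: [0.795, 0.593, 0.104, -0.078]
contact_force: [-1.6, -6.1, 4.3]
grip_width: 0.0397
```

Request:
play_rows:
  rows:
    - {"dx": 0.03,"dy": 0.1,"dz": 0,"rx": 0,"ry": 0,"rz": 0}
    - {"dx": 0.03,"dy": 0.1,"dz": 0,"rx": 0,"ry": 0,"rz": 0}

```text
clock: 6.9
eef_pos: [0.4754, 0.1312, 0.0311]
tool_rot: [0.795, 0.593, 0.104, -0.078]
contact_force: [-1.8, -6.9, 4.5]
grip_width: 0.0399
```

Request:
play_rows:
  rows:
    - {"dx": 0.03,"dy": 0.1,"dz": 0,"rx": 0,"ry": 0,"rz": 0}

```text
clock: 7.0
eef_pos: [0.4757, 0.1322, 0.0311]
tool_rot: [0.795, 0.593, 0.104, -0.078]
contact_force: [-2.4, -9.1, 5.3]
grip_width: 0.04
```

Request:
play_rows:
  rows:
    - {"dx": 0.03,"dy": 0.1,"dz": 0,"rx": 0,"ry": 0,"rz": 0}

```text
clock: 7.1
eef_pos: [0.4757, 0.1323, 0.031]
tool_rot: [0.795, 0.592, 0.103, -0.078]
contact_force: [-4.5, -13.6, 10.4]
grip_width: 0.0401
```

Request:
play_rows:
  rows:
    - {"dx": 0.03,"dy": 0.1,"dz": 0,"rx": 0,"ry": 0,"rz": 0}

```text
clock: 7.2
eef_pos: [0.4758, 0.1324, 0.0309]
tool_rot: [0.795, 0.592, 0.102, -0.078]
contact_force: [-5.5, -17.6, 13.3]
grip_width: 0.0395
```

Request:
play_rows:
  rows:
    - {"dx": 0.02,"dy": 0.08,"dz": 0,"rx": 0,"ry": 0,"rz": 0}
    - {"dx": 0,"dy": 0,"dz": 0,"rx": 0,"ry": 0,"rz": 0}

```text
clock: 7.4
eef_pos: [0.4758, 0.1324, 0.0308]
tool_rot: [0.796, 0.592, 0.102, -0.078]
contact_force: [-5.5, -16.8, 11.6]
grip_width: 0.0405
```

```bash
python3 look.py 3; python3 -c "
from h import *
crop('pics/top3.png','pics/t3.png',50,190,170,110,4.6)"
```

```text
7.5 [0.47577935 0.13237826 0.03083874] [ -4.97434626 -16.00093193  12.17759246] [ 0.79572257  0.5919497   0.10202425 -0.07753835] 0.03998047071004375
```

View pics/t3.png

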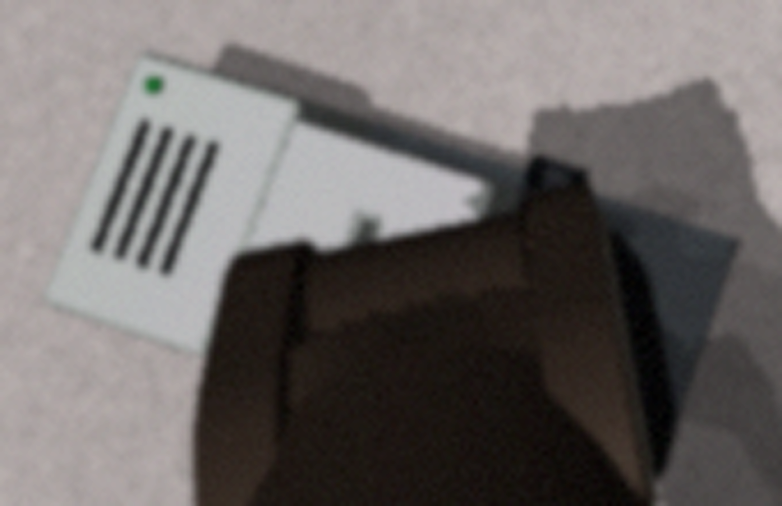

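Request:
play_rows:
  rows:
    - {"dx": -0.1,"dy": -0.3,"dz": 0,"rx": 0,"ry": 0,"rz": 0}
    - {"dx": -0.2,"dy": -0.7,"dz": 0,"rx": 0,"ry": 0,"rz": 0}
    - {"dx": -0.3,"dy": -1.0,"dz": 0,"rx": 0,"ry": 0,"rz": 0}
    - {"dx": -0.3,"dy": -1.0,"dz": 0,"rx": 0,"ry": 0,"rz": 0}
    - {"dx": -0.3,"dy": -1.0,"dz": 1,"rx": 0,"ry": 0,"rz": 0}
    - {"dx": 0,"dy": 0,"dz": 4,"rx": 0,"ry": 0,"rz": 0}
    - {"dx": 0,"dy": 0,"dz": 4,"rx": 0,"ry": 0,"rz": 0}
    - {"dx": 0,"dy": 0,"dz": 4,"rx": -4.8,"ry": 1.4,"rz": 0}
    - {"dx": 0,"dy": 0,"dz": 4,"rx": -4.8,"ry": 1.4,"rz": 0}
    - {"dx": 0,"dy": 0,"dz": 4,"rx": -4.8,"ry": 1.4,"rz": 0}

```text
clock: 8.5
eef_pos: [0.4646, 0.0948, 0.2436]
tool_rot: [0.802, 0.597, -0.001, 0.002]
contact_force: [1.4, 0.3, -0.6]
grip_width: 0.0401
```

Request:
play_rows:
  claw: 6.0
  rows:
    - {"dx": 0.4,"dy": -3.4,"dz": 0,"rx": 0,"ry": 0,"rz": -6.8}
    - {"dx": 0.4,"dy": -3.4,"dz": 0,"rx": 0,"ry": 0,"rz": -6.8}
    - {"dx": 0.4,"dy": -3.4,"dz": 0,"rx": 0,"ry": 0,"rz": -6.8}
    - {"dx": 0.4,"dy": -3.4,"dz": 0,"rx": 0,"ry": 0,"rz": -6.8}
    - {"dx": 0.4,"dy": -3.4,"dz": 0,"rx": 0,"ry": 0,"rz": -6.8}
    - {"dx": 0.4,"dy": -3.4,"dz": 0,"rx": 0,"ry": 0,"rz": -6.8}
    - {"dx": 0.4,"dy": -3.4,"dz": 0,"rx": 0,"ry": 0,"rz": -6.8}
    - {"dx": 0.4,"dy": -3.4,"dz": 0,"rx": 0,"ry": 0,"rz": -6.8}
    - {"dx": 0.4,"dy": -3.4,"dz": 0,"rx": 0,"ry": 0,"rz": -6.8}
    - {"dx": 0.4,"dy": -3.4,"dz": 0,"rx": 0,"ry": 0,"rz": -6.8}

```text
clock: 9.5
eef_pos: [0.5041, -0.2456, 0.241]
tool_rot: [0.999, 0.045, -0.0, -0.0]
contact_force: [0.8, 0.5, 0.9]
grip_width: 0.06
```

Request:
play_rows:
  rows:
    - {"dx": 0.4,"dy": -3.4,"dz": 0,"rx": 0,"ry": 0,"rz": -6.8}
    - {"dx": 0.4,"dy": -3.4,"dz": 0,"rx": 0,"ry": 0,"rz": -6.8}
    - {"dx": 0,"dy": 0,"dz": 0,"rx": 0,"ry": 0,"rz": 0}
    - {"dx": 0,"dy": 0,"dz": 0,"rx": 0,"ry": 0,"rz": 0}

```text
clock: 9.9
eef_pos: [0.5119, -0.3125, 0.2405]
tool_rot: [0.997, -0.071, -0.001, -0.0]
contact_force: [-0.9, 1.0, 0.2]
grip_width: 0.0596
```

```bash
python3 look.py 4; python3 -c "
from h import *
crop('pics/top4.png','pics/t4.png',50,190,170,110,4.6)
crop('pics/side4.png','pics/s4.png',130,80,200,270,2.2)"
```

```text
10.0 [ 0.51257415 -0.31073775  0.24100317] [-0.19212864  0.63339544  0.49802295] [ 9.97552429e-01 -6.99199175e-02 -2.36111553e-04 -5.48089988e-04] 0.05994542775366738
```

View pics/t4.png

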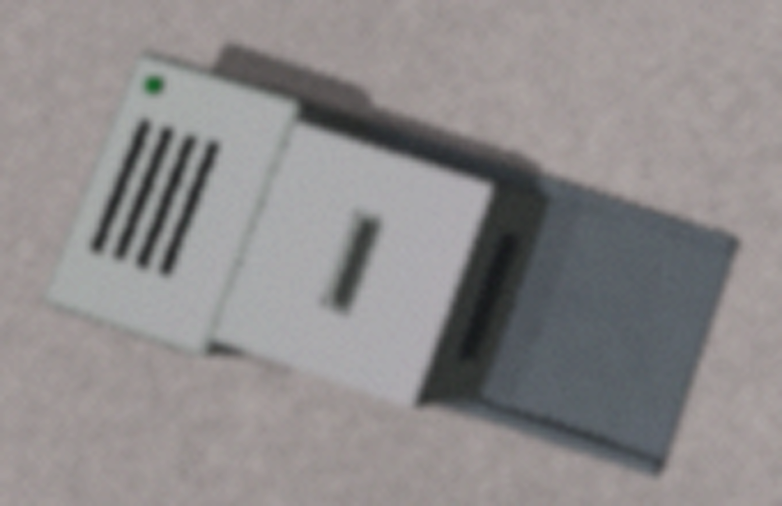

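View pics/s4.png

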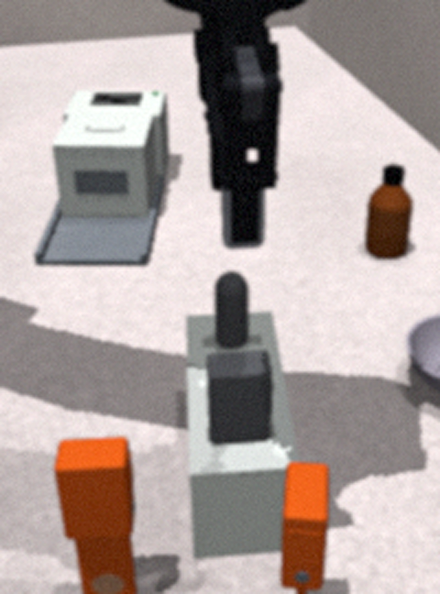

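Request:
play_rows:
  rows:
    - {"dx": 0,"dy": -0.1,"dz": -3,"rx": 0,"ry": 0,"rz": 0}
    - {"dx": 0,"dy": -0.1,"dz": -3,"rx": 0,"ry": 0,"rz": 0}
    - {"dx": 0,"dy": -0.1,"dz": -3,"rx": 0,"ry": 0,"rz": 0}
    - {"dx": 0,"dy": 0,"dz": -3,"rx": 0,"ry": 0,"rz": 0}
    - {"dx": 0,"dy": 0,"dz": -2,"rx": 0,"ry": 0,"rz": 0}
    - {"dx": 0,"dy": 0,"dz": -0.8,"rx": 0,"ry": 0,"rz": 0}
    - {"dx": 0,"dy": 0,"dz": 0,"rx": 0,"ry": 0,"rz": 0}
    - {"dx": 0,"dy": 0,"dz": 0,"rx": 0,"ry": 0,"rz": 0}

```text
clock: 10.8
eef_pos: [0.5135, -0.3146, 0.0944]
tool_rot: [0.998, -0.07, 0.001, 0.0]
contact_force: [-1.0, -0.3, 1.0]
grip_width: 0.0602
```

```bash
python3 look.py 5; python3 -c "
from h import *
crop('pics/side5.png','pics/s5.png',170,150,150,180,3.2)"
```

```text
10.9 [ 0.51365667 -0.31497435  0.0947874 ] [-1.0357854   0.30236336  0.36178007] [ 9.97497386e-01 -7.06935170e-02  1.09332016e-03  4.43585474e-04] 0.05994962693698168
```

View pics/s5.png

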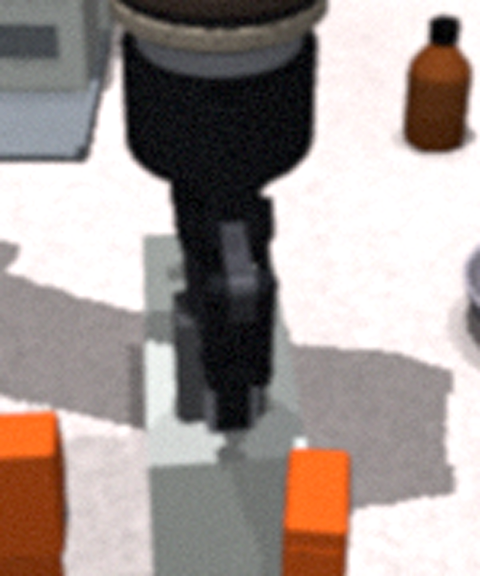

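Request:
play_rows:
  claw: 1.5
  rows:
    - {"dx": -0.2,"dy": 0,"dz": 0,"rx": 0,"ry": 0,"rz": 0}
    - {"dx": 0,"dy": 0,"dz": 0,"rx": 0,"ry": 0,"rz": 0}
    - {"dx": 0,"dy": 0,"dz": 0,"rx": 0,"ry": 0,"rz": 0}
    - {"dx": 0,"dy": 0,"dz": 0,"rx": 0,"ry": 0,"rz": 0}
    - {"dx": 0,"dy": 0,"dz": 0,"rx": 0,"ry": 0,"rz": 0}
    - {"dx": 0,"dy": 0,"dz": 0,"rx": 0,"ry": 0,"rz": 0}
    - {"dx": 0,"dy": 0,"dz": 0,"rx": 0,"ry": 0,"rz": 0}
    - {"dx": 0,"dy": 0,"dz": 0,"rx": 0,"ry": 0,"rz": 0}

```text
clock: 11.7
eef_pos: [0.511, -0.3149, 0.094]
tool_rot: [0.997, -0.071, 0.0, 0.0]
contact_force: [-2.1, -0.1, 5.7]
grip_width: 0.0236
```

Request:
play_rows:
  rows:
    - {"dx": 0,"dy": 0,"dz": 0.5,"rx": 0,"ry": 0,"rz": 0}
    - {"dx": 0,"dy": 0,"dz": 1.5,"rx": 0,"ry": 0,"rz": 0}
    - {"dx": 0,"dy": 0,"dz": 2,"rx": 0,"ry": 0,"rz": 0}
    - {"dx": 0,"dy": 0,"dz": 2,"rx": 0,"ry": 0,"rz": 0}
    - {"dx": 0,"dy": 0,"dz": 2,"rx": 0,"ry": 0,"rz": 0}
    - {"dx": 0,"dy": 0,"dz": 2,"rx": 0,"ry": 0,"rz": 0}
    - {"dx": 0,"dy": 0,"dz": 2,"rx": 0,"ry": 0,"rz": 0}
    - {"dx": 0,"dy": 0,"dz": 2,"rx": 0,"ry": 0,"rz": 0}
    - {"dx": 0,"dy": 0,"dz": 0,"rx": 0,"ry": 0,"rz": 0}
    - {"dx": 0,"dy": 0,"dz": 0,"rx": 0,"ry": 0,"rz": 0}

```text
clock: 12.7
eef_pos: [0.5108, -0.3147, 0.2339]
tool_rot: [0.997, -0.071, 0.0, 0.0]
contact_force: [0.3, 0.3, -0.8]
grip_width: 0.0234
```

```bash
python3 look.py 6; python3 -c "
from h import *
crop('pics/side6.png','pics/s6.png',170,90,150,180,3.2)
crop('pics/top6.png','pics/t6.png',295,170,160,140,4)"
```

```text
12.8 [ 0.51025734 -0.31439467  0.23249176] [ 0.55324202  0.15468104 -1.78085181] [ 9.97488577e-01 -7.08239154e-02 -6.53858122e-04 -2.90999232e-04] 0.023428989407993647
```

View pics/s6.png

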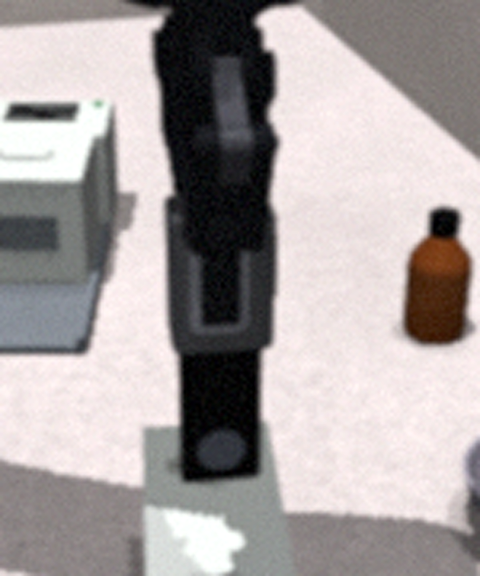

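View pics/t6.png

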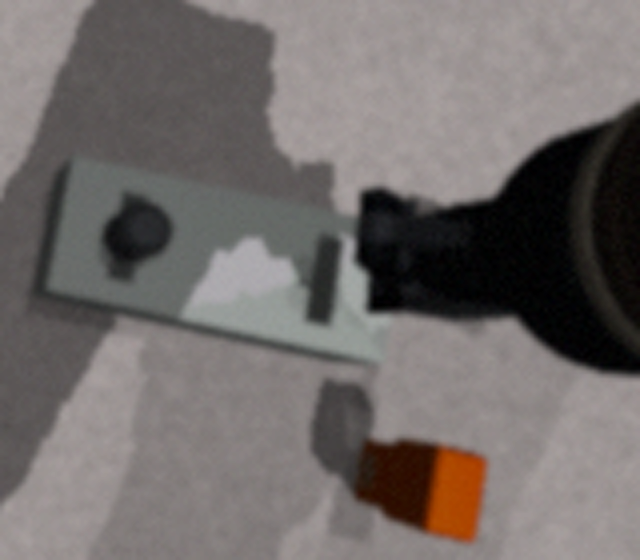

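Run:
```python
from h import *
from scipy.optimize import least_squares
def px(p,s,u,v): return (np.array(p,float)+.5)/s-.5+[u,v]
ch=px([(300,124),(496,184),(418,406),(211,341)],4.6,50,190)[[2,1,0,3]]
d=(-.05,.05,-.0475,.0475)
f=lambda q:(proj("top",box(*q,*d,.096))-ch).ravel()
r=least_squares(f,[.49,.18,-.28],x_scale=.01);print("ch",r.x.round(4),np.degrees(r.x[2]),f(r.x).round(2));np.save("ch2.npy",r.x)
# slot seen by itself: corners top4
sl=px([(362,215),(381,221),(347,311),(322,304)],4.6,50,190)
print("slot centre top", back("top",sl.mean(0)[None],.096))
l=np.load("la.npy");c,s=np.cos(l[2]),np.sin(l[2]);print("in lamp",np.array([[c,s],[-s,c]])@(r.x[:2]-l[:2]))
# paddle in side6
ps=px([(183,479),(260,472),(180,352),(270,345)],3.2,170,90)
def fp(q):
    x,y,z,yaw=q
    return np.r_[proj("side",box(x,y,yaw,-.017,.017,-.003,.003,z-.07)[:2])-ps[:2], proj("side",box(x,y,yaw,-.02,.02,-.012,.012,z)[:2])-ps[2:]].ravel()
q=least_squares(fp,[.512,-.314,.22,-.14],x_scale=.01);print("paddle",q.x.round(4),np.degrees(q.x[3]),fp(q.x).round(1))
# overlays
L=[(proj("side",box(*r.x,*d,.096)),(0,0,255)),(proj("side",box(*r.x,-.019,.019,-.004,.004,.096)),(0,0,255))]
crop("pics/side6.png","pics/s6b.png",130,90,100,110,5,L)
L=[(proj("top",box(*r.x,*d,.096)),(0,0,255)),(proj("top",box(*r.x,-.019,.019,-.004,.004,.096)),(0,0,255))]
crop("pics/top4.png","pics/t4b.png",50,190,170,110,4.6,L)
```

```text
ch [ 0.4893  0.1838 -0.2808] -16.086174246216135 [-0.15  0.46  0.14  0.19 -0.69 -0.6   0.68 -0.08]
slot centre top [[0.48910285 0.18515189 0.096     ]]
in lamp [-0.00217421 -0.04680872]
paddle [ 0.5163 -0.3011  0.2135 -0.1084] -6.210329735428892 [ 0.1 -0.3 -0.1 -0.7 -1.2  0.7  1.2  0.2]
```

View pics/s6b.png

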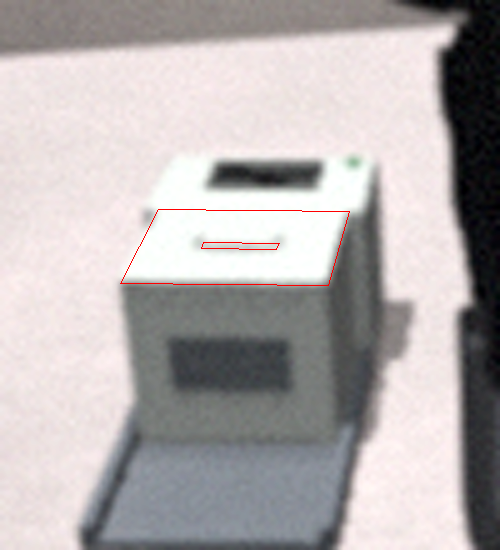

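View pics/t4b.png

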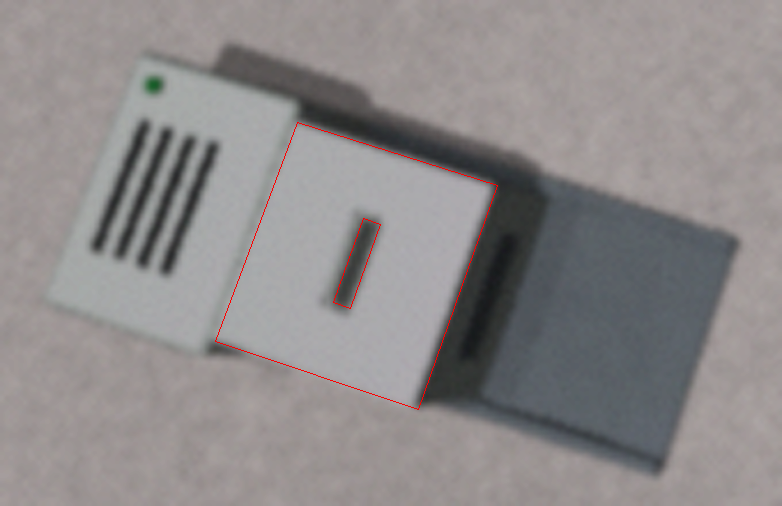

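Request:
play_rows:
  rows:
    - {"dx": 0,"dy": 0,"dz": 2,"rx": 0,"ry": 0,"rz": 0}
    - {"dx": 0,"dy": 1,"dz": 1.5,"rx": 0,"ry": 0,"rz": 0}
    - {"dx": -0.1,"dy": 2,"dz": 0,"rx": 0,"ry": 0,"rz": 0}
    - {"dx": -0.2,"dy": 3.5,"dz": 0,"rx": 0,"ry": 0,"rz": -0.8}
    - {"dx": -0.2,"dy": 3.5,"dz": 0,"rx": 0,"ry": 0,"rz": -0.8}
    - {"dx": -0.2,"dy": 3.5,"dz": 0,"rx": 0,"ry": 0,"rz": -0.8}
    - {"dx": -0.2,"dy": 3.5,"dz": 0,"rx": 0,"ry": 0,"rz": -0.8}
    - {"dx": -0.2,"dy": 3.5,"dz": 0,"rx": 0,"ry": 0,"rz": -0.8}
    - {"dx": -0.2,"dy": 3.5,"dz": 0,"rx": 0,"ry": 0,"rz": -0.8}
    - {"dx": -0.2,"dy": 3.5,"dz": 0,"rx": 0,"ry": 0,"rz": -0.8}

```text
clock: 13.8
eef_pos: [0.4951, -0.0376, 0.2683]
tool_rot: [0.993, -0.119, -0.0, 0.0]
contact_force: [0.3, 1.0, -0.5]
grip_width: 0.0232
```

Request:
play_rows:
  rows:
    - {"dx": -0.2,"dy": 3.5,"dz": 0,"rx": 0,"ry": 0,"rz": -0.8}
    - {"dx": -0.2,"dy": 3.5,"dz": 0,"rx": 0,"ry": 0,"rz": -0.8}
    - {"dx": -0.2,"dy": 3.5,"dz": 0,"rx": 0,"ry": 0,"rz": -0.8}
    - {"dx": 0,"dy": 3.5,"dz": 0,"rx": 0,"ry": 0,"rz": 0}
    - {"dx": 0,"dy": 3.5,"dz": 0,"rx": 0,"ry": 0,"rz": 0}
    - {"dx": 0,"dy": 3,"dz": 0,"rx": 0,"ry": 0,"rz": 0}
    - {"dx": 0,"dy": 1.5,"dz": -1,"rx": 0,"ry": 0,"rz": 0}
    - {"dx": 0,"dy": 0.5,"dz": -2,"rx": 0,"ry": 0,"rz": 0}
    - {"dx": 0,"dy": 0,"dz": 0,"rx": 0,"ry": 0,"rz": 0}
    - {"dx": 0,"dy": 0,"dz": 0,"rx": 0,"ry": 0,"rz": 0}

```text
clock: 14.8
eef_pos: [0.4893, 0.1852, 0.2383]
tool_rot: [0.99, -0.14, -0.0, 0.0]
contact_force: [1.5, -0.4, -1.8]
grip_width: 0.0232
```

```bash
python3 look.py 7; python3 -c "
from h import *
crop('pics/side7.png','pics/s7.png',110,60,140,140,4)
crop('pics/top7.png','pics/t7.png',50,170,180,140,4)"
```

```text
14.9 [0.4901394 0.1849057 0.2391615] [-0.4127508  -0.28081331 -1.05091297] [ 9.90056157e-01 -1.40671925e-01  4.53630419e-04 -9.59628045e-05] 0.023385819736123116
```

View pics/s7.png

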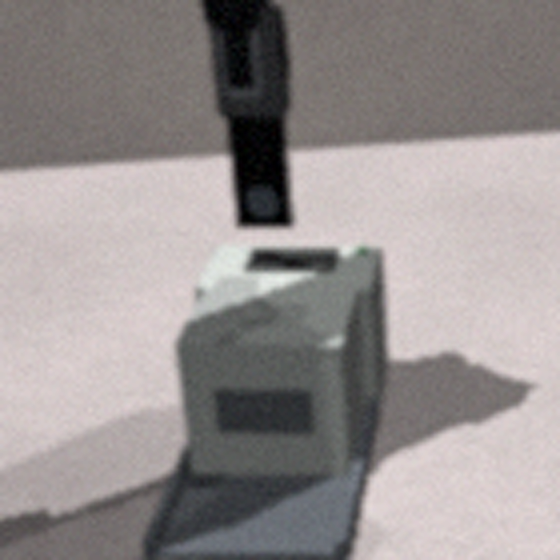

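View pics/t7.png

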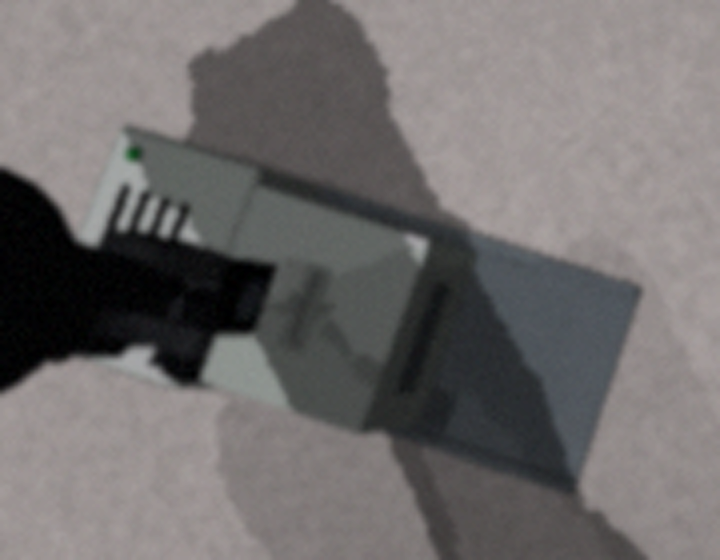

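Request:
play_rows:
  rows:
    - {"dx": -0.1,"dy": 0,"dz": -2,"rx": 0,"ry": 0,"rz": 0}
    - {"dx": 0,"dy": 0,"dz": -2,"rx": 0,"ry": 0,"rz": 0}
    - {"dx": 0,"dy": 0,"dz": -0.4,"rx": 0,"ry": 0,"rz": 0}
    - {"dx": 0,"dy": 0,"dz": 0,"rx": 0,"ry": 0,"rz": 0}
    - {"dx": 0,"dy": 0,"dz": 0,"rx": 0,"ry": 0,"rz": 0}

```text
clock: 15.4
eef_pos: [0.4895, 0.1854, 0.1955]
tool_rot: [0.99, -0.141, 0.001, -0.0]
contact_force: [0.3, -0.9, -1.0]
grip_width: 0.0233
```

```bash
python3 look.py 8
cat > ov.py <<'E'
import sys
from h import *
k=sys.argv[1]
R=(0,0,255);G=(0,255,0);Y=(0,255,255)
r=np.load("ch2.npy")
s=arm.read_state();x,y,z=s["eef_pos"];q=s["tool_rot"];yaw=2*np.arctan2(q[1],q[0])
from scipy.spatial.transform import Rotation as Ro
print("tilt",Ro.from_quat(q).as_matrix()[:,2].round(4),"yaw",np.degrees(yaw))
for n,u,v,w,h,sc in (("side",130,100,80,80,7),("top",80,190,110,80,7)):
    L=[(proj(n,box(*r,-.05,.05,-.0475,.0475,.096)),R),(proj(n,box(*r,-.019,.019,-.004,.004,.096)),R),
       (proj(n,box(x,y,yaw,-.017,.017,-.003,.003,z-.084)),Y),(proj(n,box(x,y,yaw,-.02,.02,-.012,.012,z-.014)),Y)]
    crop(f"pics/{n}{k}.png",f"pics/{n[0]}{k}o.png",u,v,w,h,sc,L)
    crop(f"pics/{n}{k}.png",f"pics/{n[0]}{k}p.png",u,v,w,h,sc)
E
python3 ov.py 8
```

```text
15.5 [0.48942691 0.18546817 0.19544726] [ 0.29496498  0.81994577 -1.14119105] [ 9.90098108e-01 -1.40374337e-01  7.86419396e-04 -4.05394139e-04] 0.023608687088014446
tilt [ 1.7e-03  6.0e-04 -1.0e+00] yaw -16.139022589189768
```

View pics/s8o.png

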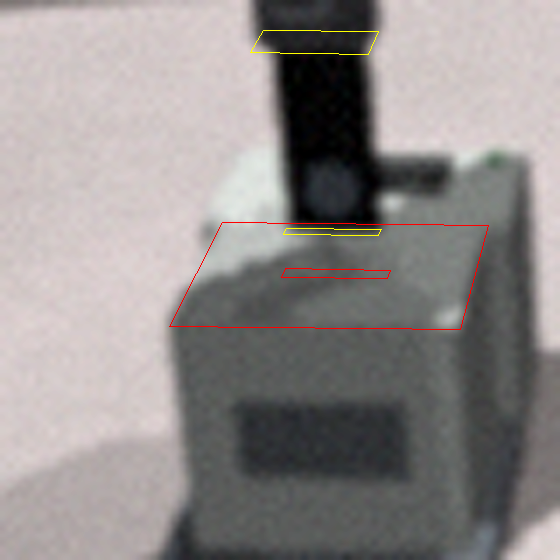

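View pics/t8o.png

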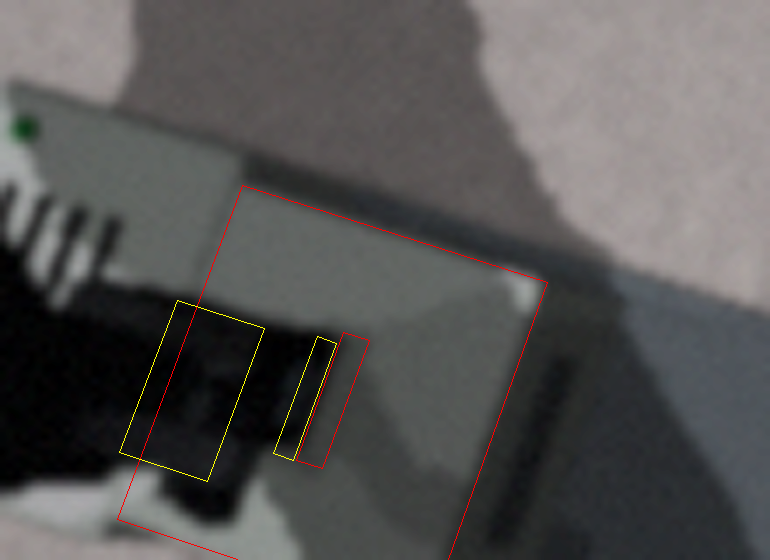

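View pics/t8p.png

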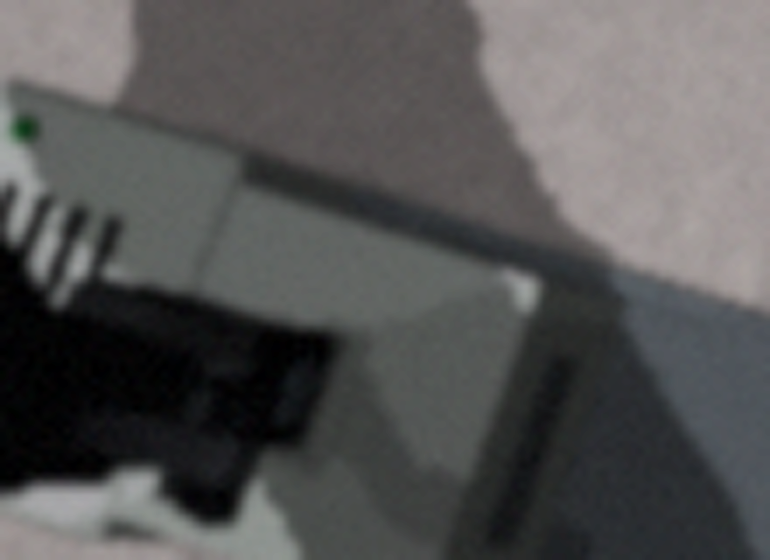

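Request:
play_rows:
  rows:
    - {"dx": -0.2,"dy": 0.05,"dz": -0.4,"rx": 0,"ry": 0,"rz": 0}
    - {"dx": 0,"dy": 0,"dz": -0.4,"rx": 0,"ry": 0,"rz": 0}
    - {"dx": 0,"dy": 0,"dz": 0,"rx": 0,"ry": 0,"rz": 0}
    - {"dx": 0,"dy": 0,"dz": 0,"rx": 0,"ry": 0,"rz": 0}

```text
clock: 15.9
eef_pos: [0.4867, 0.1858, 0.1861]
tool_rot: [0.99, -0.14, -0.0, 0.0]
contact_force: [-0.2, -0.2, -1.6]
grip_width: 0.0236
```

```bash
python3 look.py 9; python3 ov.py 9
python3 - <<'E'
import cv2
for n,u,v,w,h in(("side",150,110,50,45),("top",105,220,60,45)):
    a=cv2.imread(f"pics/{n}9.png")[v:v+h,u:u+w]
    a=cv2.convertScaleAbs(cv2.resize(a,None,fx=12,fy=12,interpolation=cv2.INTER_CUBIC),alpha=3)
    cv2.imwrite(f"pics/{n}9z.png",a)
E
```

```text
16.0 [0.48682952 0.18579838 0.18630308] [ 0.46305118 -0.12402754 -1.0720023 ] [ 9.90115227e-01 -1.40256327e-01 -2.18506426e-05  8.82097183e-06] 0.023456491237028566
tilt [-0. -0. -1.] yaw -16.125358067764857
```

View pics/side9z.png

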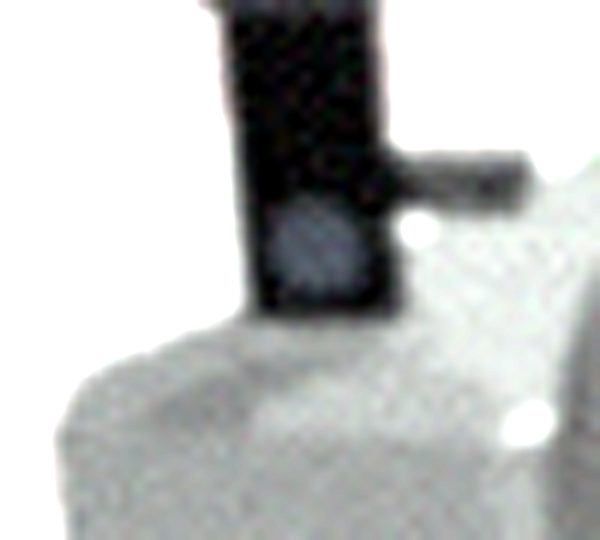

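View pics/top9z.png

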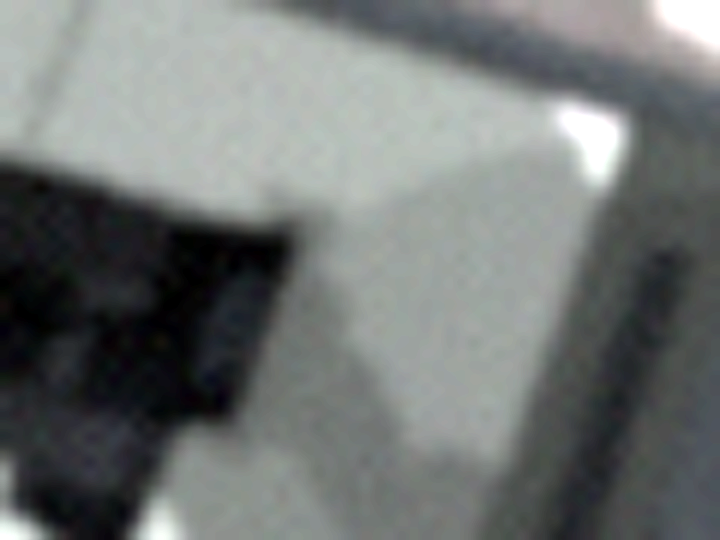

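View pics/t9o.png

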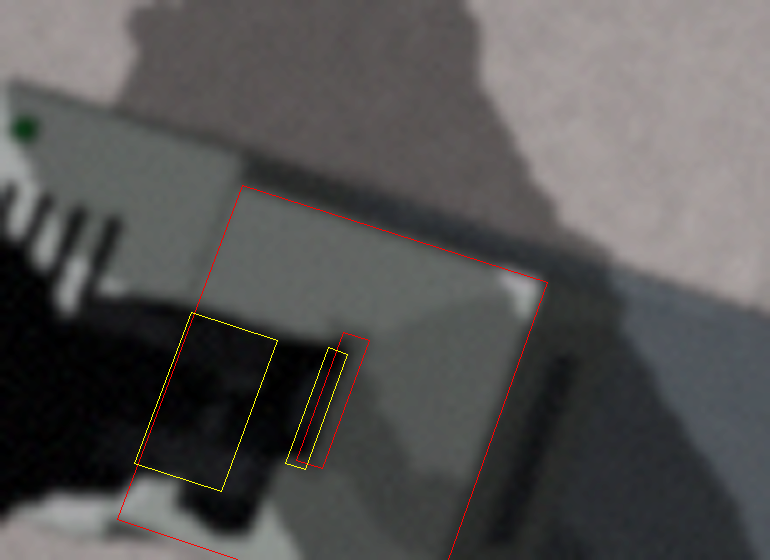

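Request:
play_rows:
  rows:
    - {"dx": 0.1,"dy": -0.05,"dz": -0.3,"rx": 0,"ry": 0,"rz": 0}
    - {"dx": 0,"dy": 0,"dz": -0.3,"rx": 0,"ry": 0,"rz": 0}
    - {"dx": 0,"dy": 0,"dz": -0.2,"rx": 0,"ry": 0,"rz": 0}
    - {"dx": 0,"dy": 0,"dz": 0,"rx": 0,"ry": 0,"rz": 0}

```text
clock: 16.4
eef_pos: [0.4877, 0.1853, 0.178]
tool_rot: [0.99, -0.14, -0.0, 0.0]
contact_force: [0.7, -0.6, -1.5]
grip_width: 0.024
```

Request:
play_rows:
  rows:
    - {"dx": 0,"dy": 0,"dz": -0.2,"rx": 0,"ry": 0,"rz": 0}
    - {"dx": 0,"dy": 0,"dz": -0.2,"rx": 0,"ry": 0,"rz": 0}

```text
clock: 16.6
eef_pos: [0.4883, 0.186, 0.1748]
tool_rot: [0.99, -0.14, 0.001, -0.001]
contact_force: [0.8, 0.6, -0.4]
grip_width: 0.0237
```

Request:
play_rows:
  rows:
    - {"dx": 0,"dy": 0,"dz": -0.2,"rx": 0,"ry": 0,"rz": 0}
    - {"dx": 0,"dy": 0,"dz": -0.2,"rx": 0,"ry": 0,"rz": 0}

```text
clock: 16.8
eef_pos: [0.4881, 0.186, 0.1704]
tool_rot: [0.99, -0.14, 0.0, -0.001]
contact_force: [0.3, 2.7, 1.2]
grip_width: 0.023
```

Request:
play_rows:
  rows:
    - {"dx": 0,"dy": 0,"dz": -0.2,"rx": 0,"ry": 0,"rz": 0}
    - {"dx": 0,"dy": 0,"dz": -0.2,"rx": 0,"ry": 0,"rz": 0}

```text
clock: 17.0
eef_pos: [0.4881, 0.1859, 0.1664]
tool_rot: [0.99, -0.14, 0.0, -0.001]
contact_force: [1.9, 3.8, 1.1]
grip_width: 0.0236
```

Request:
play_rows:
  rows:
    - {"dx": 0.02,"dy": 0.1,"dz": 0,"rx": 0,"ry": 0,"rz": 0}
    - {"dx": 0,"dy": 0,"dz": 0,"rx": 0,"ry": 0,"rz": 0}

```text
clock: 17.2
eef_pos: [0.488, 0.1861, 0.1661]
tool_rot: [0.99, -0.14, -0.0, 0.0]
contact_force: [2.6, 1.5, -2.2]
grip_width: 0.0237
```

```bash
python3 look.py 10; python3 -c "
from h import *
crop('pics/side10.png','pics/s10.png',130,100,90,90,6)
crop('pics/top10.png','pics/t10.png',60,190,140,90,5.5)"
```

```text
17.3 [0.48798648 0.18609496 0.1661237 ] [ 1.72783662  1.62841399 -2.07348745] [ 9.90111575e-01 -1.40282004e-01 -6.62653310e-05  1.51735529e-04] 0.02337858175338243
```

View pics/s10.png

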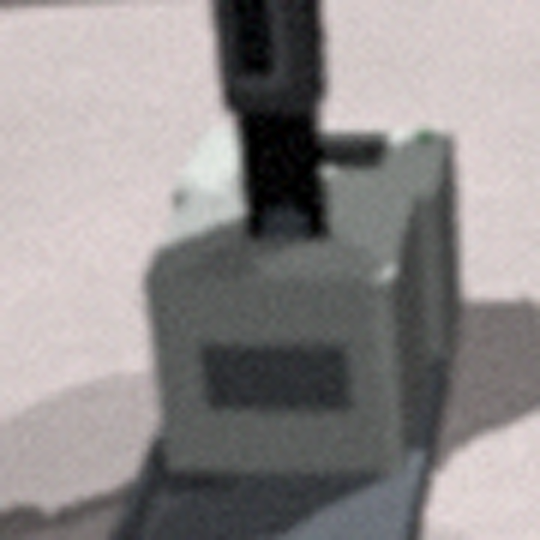

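View pics/t10.png

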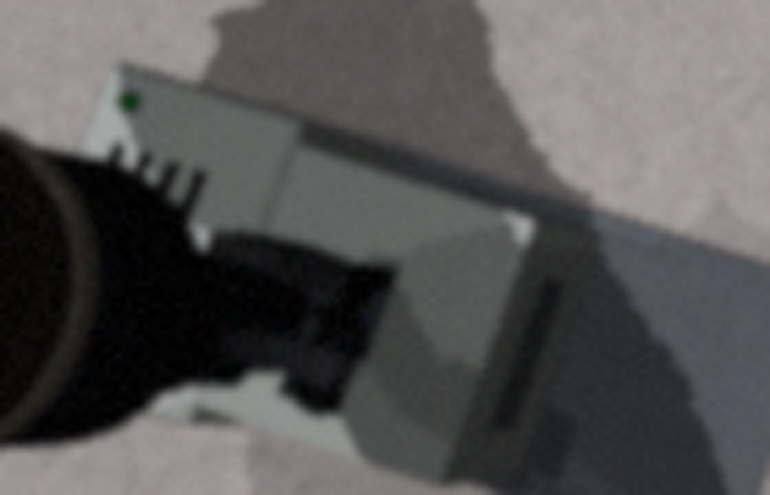

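Request:
play_rows:
  rows:
    - {"dx": 0.1,"dy": 0.05,"dz": -0.2,"rx": 0,"ry": 0,"rz": 0}
    - {"dx": 0,"dy": 0,"dz": -0.3,"rx": 0,"ry": 0,"rz": 0}
    - {"dx": 0,"dy": 0,"dz": -0.3,"rx": 0,"ry": 0,"rz": 0}

```text
clock: 17.6
eef_pos: [0.4886, 0.1863, 0.1577]
tool_rot: [0.99, -0.14, -0.0, 0.001]
contact_force: [0.1, 1.6, -0.7]
grip_width: 0.0233
```

Request:
play_rows:
  rows:
    - {"dx": 0.01,"dy": 0.04,"dz": -0.3,"rx": 0,"ry": 0,"rz": 0}
    - {"dx": 0,"dy": 0,"dz": -0.3,"rx": 0,"ry": 0,"rz": 0}
    - {"dx": 0,"dy": 0,"dz": -0.3,"rx": 0,"ry": 0,"rz": 0}
    - {"dx": 0,"dy": 0,"dz": -0.3,"rx": 0,"ry": 0,"rz": 0}

```text
clock: 18.0
eef_pos: [0.489, 0.1871, 0.1459]
tool_rot: [0.99, -0.14, -0.0, 0.0]
contact_force: [0.5, 0.5, -0.9]
grip_width: 0.0235
```

Request:
play_rows:
  rows:
    - {"dx": 0,"dy": 0,"dz": -0.3,"rx": 0,"ry": 0,"rz": 0}
    - {"dx": 0,"dy": 0,"dz": -0.3,"rx": 0,"ry": 0,"rz": 0}
    - {"dx": 0,"dy": 0,"dz": -0.3,"rx": 0,"ry": 0,"rz": 0}
    - {"dx": 0,"dy": 0,"dz": -0.3,"rx": 0,"ry": 0,"rz": 0}

```text
clock: 18.4
eef_pos: [0.4891, 0.1872, 0.134]
tool_rot: [0.99, -0.14, 0.0, 0.0]
contact_force: [-0.2, -0.4, -0.8]
grip_width: 0.0233
```

Request:
play_rows:
  rows:
    - {"dx": 0,"dy": 0,"dz": -0.3,"rx": 0,"ry": 0,"rz": 0}
    - {"dx": 0,"dy": 0,"dz": -0.3,"rx": 0,"ry": 0,"rz": 0}
    - {"dx": 0,"dy": 0,"dz": 0,"rx": 0,"ry": 0,"rz": 0}
    - {"dx": 0,"dy": 0,"dz": 0,"rx": 0,"ry": 0,"rz": 0}

```text
clock: 18.8
eef_pos: [0.4891, 0.1872, 0.1283]
tool_rot: [0.99, -0.14, -0.0, 0.0]
contact_force: [-0.3, 0.3, -1.7]
grip_width: 0.0235
```

```bash
python3 look.py 11; python3 ov.py 11; python3 -c "
from h import *
crop('pics/top11.png','pics/t11.png',60,190,140,90,5.5)"
```

```text
18.9 [0.48920174 0.18721866 0.12841614] [ 0.5801751   1.04372748 -0.33422447] [ 9.90110268e-01 -1.40291288e-01  9.76989327e-05 -5.43751827e-05] 0.023368356336087068
tilt [ 2.e-04  1.e-04 -1.e+00] yaw -16.129404417421323
```

View pics/s11p.png

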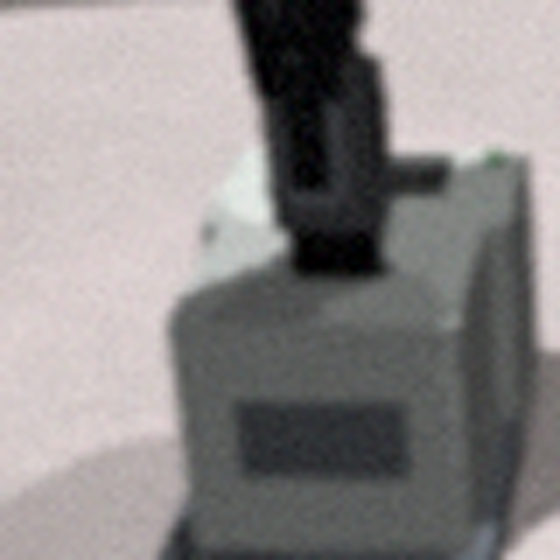

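View pics/s11o.png

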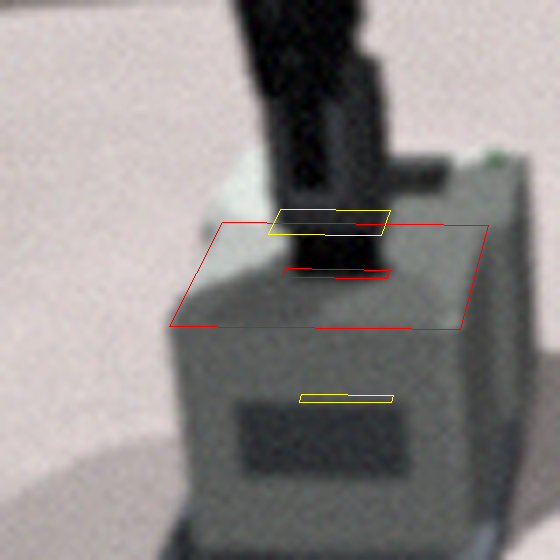

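View pics/t11.png

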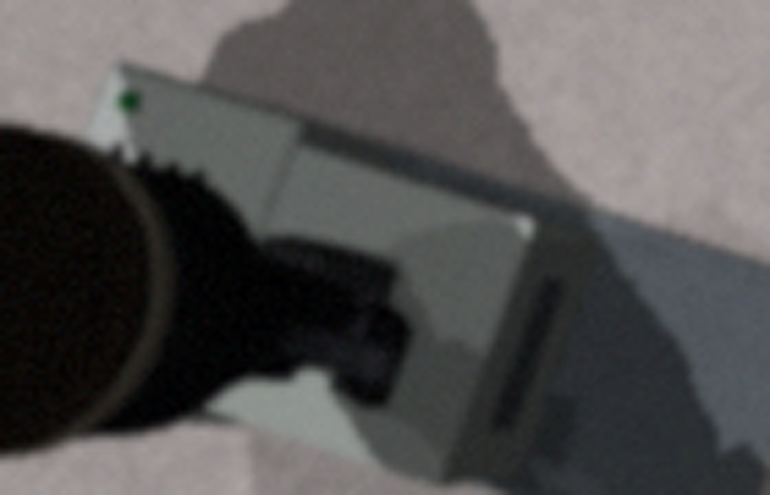

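Run:
```python
import cv2,numpy as np
a=cv2.imread("pics/top4.png",0).astype(np.float32)
for k in ("10","11"):
    b=cv2.imread(f"pics/top{k}.png",0).astype(np.float32)
    for nm,(u,v,w,h) in (("chamber window",(148,238,18,32)),("top edge corner",(110,212,50,20))):
        M=np.eye(2,3,dtype=np.float32)
        try:
            cc,M=cv2.findTransformECC(a[v:v+h,u:u+w],b[v:v+h,u:u+w],M,cv2.MOTION_TRANSLATION,(3,100,1e-4),None,3); print(k,nm,cc,M[:,2])
        except Exception as e: print(nm,e)
```

```text
10 chamber window 0.9008713345653891 [ 0.3194883  -0.25686383]
10 top edge corner 0.8744068529636865 [-1.2003043  -0.00821025]
11 chamber window 0.8970694925415507 [ 0.23219451 -0.26711732]
11 top edge corner 0.8698812626275148 [-1.3995657   0.02801058]
```

Run:
```python
from h import *
r=np.load("ch2.npy")
c,s=np.cos(r[2]),np.sin(r[2])
# mean intensity profiles along chamber y (mm from origin) near x=+38..46 at top level
ys=np.arange(-60,62,1.5)
P={}
for k in("4","6","9","10","11"):
    im=cv2.imread(f"pics/top{k}.png",0).astype(np.float32);acc=0
    for x in np.arange(.030,.046,.002):
        W=np.array([[r[0]+c*x-s*y/1e3,r[1]+s*x+c*y/1e3,.096] for y in ys]);uv=proj("top",W).astype(np.float32)
        acc=acc+cv2.remap(im,uv[:,0],uv[:,1],cv2.INTER_CUBIC).ravel()
    P[k]=acc/8
i=(ys>=40)&(ys<=58);j=(ys>=-58)&(ys<=-38)
print(ys[i]);[print(k,P[k][i].round(0)) for k in P]
print(ys[j]);[print(k,P[k][j].round(0)) for k in P]
```

```text
[40.5 42.  43.5 45.  46.5 48.  49.5 51.  52.5 54.  55.5 57. ]
4 [105. 105. 106. 105. 101.  96.  93.  94.  99. 103. 105. 105.]
6 [105. 105. 105. 104. 101.  95.  92.  94.  99. 103. 104. 105.]
9 [62. 61. 61. 61. 60. 57. 54. 55. 58. 60. 61. 61.]
10 [62. 62. 62. 62. 59. 56. 54. 55. 58. 60. 61. 62.]
11 [62. 62. 62. 62. 61. 57. 55. 56. 58. 60. 62. 62.]
[-57.  -55.5 -54.  -52.5 -51.  -49.5 -48.  -46.5 -45.  -43.5 -42.  -40.5
 -39. ]
4 [ 31.  32.  32.  32.  31.  34.  45.  67.  88. 101. 106. 107. 106.]
6 [ 30.  32.  32.  31.  31.  34.  45.  67.  88. 100. 105. 106. 106.]
9 [26. 27. 27. 27. 27. 29. 36. 48. 61. 67. 66. 62. 58.]
10 [26. 27. 27. 28. 28. 29. 35. 46. 57. 65. 64. 61. 57.]
11 [25. 26. 26. 26. 26. 28. 33. 42. 52. 56. 56. 56. 55.]
```

Run:
```python
from plant import arm, order
s=arm.read_state();print(s["clock"],s["eef_pos"],s["contact_force"],abs(s["qd"]).max())
print(order.hand_in())
```

```text
18.9 [0.48920174 0.18721866 0.12841614] [ 0.5801751   1.04372748 -0.33422447] 0.0015869569853207146
the job is handed in; nothing more can be done
None
```

I pushed the chamber flush against the lamp, took the grey paddle from the rest, and lowered its blade into the slot. The job was handed in at 18.9 s with the gripper still holding the paddle. The orange look-alikes, probe, bottle and bowl were not touched.

**Last checks before handing in:**
- **Paddle:** upright and still, with the tool tilt close to zero. From the tool height, about 52 mm of the 70 mm blade is below the chamber's top. The grip is about 18 mm above the top and the tip about 33 mm above the inner floor. The residual force is about 1 N.
- **Flush, after the push:** the push stalled at about 18 N. The top picture then put the chamber's origin 46.8 mm from the lamp face, against a nominal 47.5 mm.
- **Flush, at the end:** the seam's darkness profile is unchanged since the push (11.4 % then, 11.3 % now).

**One check disagreed:** matching small patches between pictures gave inconsistent shifts. The chamber's dark window moved +0.2 to +0.3 px and the top edge −1.2 to −1.4 px. I put this down to the changed shadows and relied on the seam. While inserting, the blade also pressed the slot away from the lamp with up to 3.8 N for a moment before I corrected it.

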